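# Shim the rocking rotisserie

### The arm

A 6-joint arm with a two-finger parallel gripper is mounted at the origin on the work surface. World frame = base frame: x ahead of the robot, y to its left, z up, the work surface at z = 0. Lengths are in m, angles in degrees, forces in N, time in s.
With the tool pointing down it reaches from about 0.3 to 0.75 m from the base axis. Payload 8.5 kg.
Tool frame: the origin (TCP) lies on the centre line of the jaws, within the pads' length; the fingertips stand 25 mm ahead of it and the grasp point (between the pads) lies 6 mm ahead of it; z points along the fingers, y is the line along which they close (so a half turn about z gives the same grasp; the last joint's range is limited). The gripper opens to 85 mm and grips with 20 to 120 N. Pads are 22 mm wide; open, the fingers measure 114 mm over their backs; the gripper's body (76 mm by 85 mm) begins 54 mm behind the grasp point. The pads swing forward as they close: fully open they stand 13 mm farther back than shut.
Start: joints at [60.201, 21.807, 74.336, -0, 83.858, -12.336], TCP at [0.165, 0.525, 0.256] pointing down, gripper open.
Joint ranges: [-178.18, 178.18], [-50.72, 133.34], [12.68, 142.11], [-81.47, 261.47], [9.98, 163.14], [-165.26, 165.26]. Speed limits (degrees/s): [136.94, 136.94, 180, 180, 180, 180].

### API

Orientations are given as a 3x3 rotation matrix whose columns are the frame's x, y, z axes.
In Python, from rig import telemetry, optics, env gives the robot as it stands.
- The arm moves only by the tool send_rows, never from a script. Its argument "deltas" is a list that holds one entry, the list of rows, each a list of 7 numbers: the shift along the tool's x, y, z in m, then the turn, a rotation vector about the tool's x, y, z in rad, then the opening, from -1 (shut) to 1 (fully open), so that 0 is half open. In form: [[[x, y, z, ax, ay, az, grip], ...]]. A call has 1 to 12 rows; each row shifts and turns the commanded pose from where the row before left it, along the tool's axes as they then stand; what a row does not reach is not made up. A row lasts 1/8 s, in which the tool goes at most 62.5 mm and 10.7 degrees, less where a joint would pass 70% of its speed; a pose out of reach is approached as far as the arm can. A call is refused whole if a number of a shift passes 0.0625 or a number of a turn 0.188, either way. A call with a gripper value outside its range is refused whole. The fingers move at their own pace and stop on an object; "squeeze" is the grip in N (left out, the last holds). Time passes only in rows, so rows that do not move let the fingers close. It gives the time, the measured TCP pose, the force, the opening and the grip force at its end, in the units of the state.
- telemetry.observe(): the state, without advancing time (a new reading comes with each control period).
- optics.get_image(name): name is "scene" or "top" or "wrist"; returns a dict with "image" (384x512x3 uint8, red, green, blue), "range_z" (384x512 float32, m along the optical axis (not along the pixel's ray), 0 where there is no reading), "K" (3x3 intrinsics, pixels), "rvec" (rotation vector, rad) and "tvec" (3), from world to camera coordinates, as OpenCV has them; the wrist camera has in their place "hand_eye" (4x4, takes a point from camera to tool coordinates, whose origin is the TCP and whose axes are the flange's). Camera axes: x right, y down, z forward; pixel columns grow to the right and rows downward; lengths in m; the calibration is good to about 2 mm. A picture is of the moment at which its call begins: read the wrist's pose just before it.
- env.close_job(): hands the job in; it is judged then, once.
The state is a dict: "time_s": time; "q": joint angles; "qvel": joint speeds; "joint_efforts": joint torques, N m; "position": TCP position; "tool_rot": TCP orientation; "ft_force": force on the tool from outside, world axes, zero at the start; "wrist_torque": the same for the moment, N m; "grip_width": finger opening in m; "gripper_force": force on a finger pad.
Only numpy, scipy, OpenCV 4.12 (cv2) and the standard library are available. Lean on these libraries where they do the work, as an engineer would, in place of code of your own. Each camera call takes 0.05 s, during which the arm holds its last target. There are 200 camera calls.

### The job

The rotisserie base rocks because its front-left foot hangs clear of the table. Starting with the thinnest of the three wooden shims, find by trying them the thickest one that slides flat under that foot and leave it there, pushed in square until its grip comes up close to the front of the base (within a centimetre), then press firmly for a moment on the top of the base above that foot to make sure that it hardly gives any more. Leave the other shims lying flat on the table away from that foot, and do not disturb the bowl, the pepper mill or the bottle.

Things in the scene. Friction and masses are not known exactly. Their poses are not given: they have to be found in the camera images.
- rotisserie: Silver base of a rotisserie oven, 320 mm deep (x), 330 wide (y), top at 130 mm, underside at 48 mm; upright front face 165 mm to -x of the origin, two knobs stick out 18 mm of it at y = -40 and -115 mm; round drip pan (radius 107, 22 high) on top. Origin: on the table under its middle; x front to back, +y its left seen from the robot. Cannot slide; rocks on its front-right and back-left feet.
- rocker (a joint): How far the base is rocked towards its hanging front-left foot, rad: 0 at rest, up to 0.065 with that corner pressed down (1.65 mm per 0.01 rad). It cannot rock the other way. A soft spring brings it back: the corner gives under 2 to 4 N until the foot meets something. Tells nothing of the gap at rest.
- gap (a point): Point on the table right below the middle of the hanging front-left foot (round, black rubber, 26 mm across), 55 mm behind the front face; axes as the base's. The height of the foot above the table at rest is unknown: 12.5 to 27.5 mm.
- press_spot (a point): The place to press: on the top of the base above the hanging foot, 130 mm above the table, flat; the pan's rim is 80 mm away.
- shim10: Wooden shim: a flat plate 120 mm long (x), 40 wide (y), 10 thick, lying flat, with an upright grip rib on it, 34 mm long (x), 14 thick (y), its top 70 mm above the underside. Origin: on the underside below the rib's middle; the plate runs from x = -25 to +95 mm (the nose, which goes under the foot). 70 to 230 g. Thicker shims are wider.
- shim10_nose (a point): Middle of the nose edge of the 10 mm shim, on its underside, 95 mm ahead of its origin.
- shim16: Wooden shim: a flat plate 120 mm long (x), 48 wide (y), 16 thick, lying flat, with an upright grip rib on it, 34 mm long (x), 14 thick (y), its top 70 mm above the underside. Origin: on the underside below the rib's middle; the plate runs from x = -25 to +95 mm (the nose, which goes under the foot). 70 to 230 g. Thicker shims are wider.
- shim16_nose (a point): Middle of the nose edge of the 16 mm shim, on its underside, 95 mm ahead of its origin.
- shim22: Wooden shim: a flat plate 120 mm long (x), 56 wide (y), 22 thick, lying flat, with an upright grip rib on it, 34 mm long (x), 14 thick (y), its top 70 mm above the underside. Origin: on the underside below the rib's middle; the plate runs from x = -25 to +95 mm (the nose, which goes under the foot). 70 to 230 g. Thicker shims are wider.
- shim22_nose (a point): Middle of the nose edge of the 22 mm shim, on its underside, 95 mm ahead of its origin.
- ramekin: White ceramic bowl, rim 72 mm across, 45 mm high; bystander. Origin: centre of its underside.
- mill: Dark wooden pepper mill, 58 mm across, 170 mm high; bystander. Origin: centre of its underside.
- bottle: Amber glass bottle, 64 mm across, 190 mm high; bystander. Origin: centre of its underside.
There are look-alikes about, which are no part of the job. Leave any pink or turquoise look-alike of the shim10 alone.

How it is judged (in metres and radians):
On the way, in this order (a step that is already met when the one before it is completed fails the run):
1. the thinnest shim has been tried: its nose lies under the hanging foot, past the foot's middle (x of shim10_nose in the frame of gap between 0 and 0.05 m and y of shim10_nose in the frame of gap between -0.018 and 0.018 m and angle between shim10's own z axis and vertical below 0.08 rad and angle between the x axis of shim10 and the x axis of rotisserie, either way round below 0.3 rad), for 0.1 s.
2. with a shim fully in under the foot, the fingers press on the press spot (within 35 mm) with over 5 N and the base gives less than 0.046 rad (under 8 mm) (((x of shim10_nose in the frame of gap between 0.01 and 0.05 m and y of shim10_nose in the frame of gap between -0.018 and 0.018 m and angle between shim10's own z axis and vertical below 0.08 rad and angle between the x axis of shim10 and the x axis of rotisserie, either way round below 0.3 rad) or (x of shim16_nose in the frame of gap between 0.01 and 0.05 m and y of shim16_nose in the frame of gap between -0.018 and 0.018 m and angle between shim16's own z axis and vertical below 0.08 rad and angle between the x axis of shim16 and the x axis of rotisserie, either way round below 0.3 rad) or (x of shim22_nose in the frame of gap between 0.01 and 0.05 m and y of shim22_nose in the frame of gap between -0.018 and 0.018 m and angle between shim22's own z axis and vertical below 0.08 rad and angle between the x axis of shim22 and the x axis of rotisserie, either way round below 0.3 rad)) and contact force between the fingers and rotisserie above 5 N and horizontal distance between the grasp point and press_spot below 0.035 m and value of joint rocker below 0.046 rad), for 0.3 s.
At the end, for the whole second after the job is handed in: One shim flat and square (0.3 rad) under the hanging foot, nose 10 to 50 mm past the foot's middle, within 18 mm sideways; the other two flat on the table, noses over 50 mm and grips over 130 mm from the foot; all at rest, the base rocked less than 0.01 rad (((x of shim10_nose in the frame of gap between 0.01 and 0.05 m and y of shim10_nose in the frame of gap between -0.018 and 0.018 m and angle between shim10's own z axis and vertical below 0.08 rad and angle between the x axis of shim10 and the x axis of rotisserie, either way round below 0.3 rad and height (world z) of shim10 below 0.006 m and linear speed of each of shim10, shim16, shim22 below 0.02 m/s and (horizontal distance between shim16 and gap above 0.13 m and horizontal distance between shim16_nose and gap above 0.05 m and height (world z) of shim16 between -0.01 and 0.01 m and angle between shim16's own z axis and vertical below 0.1 rad) and (horizontal distance between shim22 and gap above 0.13 m and horizontal distance between shim22_nose and gap above 0.05 m and height (world z) of shim22 between -0.01 and 0.01 m and angle between shim22's own z axis and vertical below 0.1 rad)) or (x of shim16_nose in the frame of gap between 0.01 and 0.05 m and y of shim16_nose in the frame of gap between -0.018 and 0.018 m and angle between shim16's own z axis and vertical below 0.08 rad and angle between the x axis of shim16 and the x axis of rotisserie, either way round below 0.3 rad and height (world z) of shim16 below 0.006 m and linear speed of each of shim10, shim16, shim22 below 0.02 m/s and (horizontal distance between shim10 and gap above 0.13 m and horizontal distance between shim10_nose and gap above 0.05 m and height (world z) of shim10 between -0.01 and 0.01 m and angle between shim10's own z axis and vertical below 0.1 rad) and (horizontal distance between shim22 and gap above 0.13 m and horizontal distance between shim22_nose and gap above 0.05 m and height (world z) of shim22 between -0.01 and 0.01 m and angle between shim22's own z axis and vertical below 0.1 rad)) or (x of shim22_nose in the frame of gap between 0.01 and 0.05 m and y of shim22_nose in the frame of gap between -0.018 and 0.018 m and angle between shim22's own z axis and vertical below 0.08 rad and angle between the x axis of shim22 and the x axis of rotisserie, either way round below 0.3 rad and height (world z) of shim22 below 0.006 m and linear speed of each of shim10, shim16, shim22 below 0.02 m/s and (horizontal distance between shim10 and gap above 0.13 m and horizontal distance between shim10_nose and gap above 0.05 m and height (world z) of shim10 between -0.01 and 0.01 m and angle between shim10's own z axis and vertical below 0.1 rad) and (horizontal distance between shim16 and gap above 0.13 m and horizontal distance between shim16_nose and gap above 0.05 m and height (world z) of shim16 between -0.01 and 0.01 m and angle between shim16's own z axis and vertical below 0.1 rad))) and value of joint rocker below 0.01 rad); the robot touches nothing.
It fails at once if the ramekin is shifted by more than 25 mm or tipped (distance of ramekin from where it was at the start of the episode above 0.025 m or angle between ramekin's own z axis and vertical above 0.25 rad).
It fails at once if the mill is shifted by more than 25 mm or tipped (distance of mill from where it was at the start of the episode above 0.025 m or angle between mill's own z axis and vertical above 0.25 rad).
It fails at once if the bottle is shifted by more than 25 mm or tipped (distance of bottle from where it was at the start of the episode above 0.025 m or angle between bottle's own z axis and vertical above 0.25 rad).
It also fails if it takes over 72 s, if anything falls off the work surface, if the arm or the gripper's body presses on something with over 40 N, if the wrist force passes 120 N, or if a joint passes its speed limit or range.

## Working session

There is one attempt and no reset: what is moved stays moved. The work goes in short steps, Python scripts to look and compute and a tool call to move; the robot and the scene stay as the last step left them, time stands still between calls to the robot, and variables do not carry over. Pictures are saved under pics/ and viewed, at most 10 in all, crops included, and the job is handed in when it is done.

Besides the shell and the picture viewer there is one more tool, called after ">>>" as name(argument=value, ...), one argument or row to a line, values as JSON. send_rows: Moves the arm, as the interface text tells. Its arguments: {"type":"object","properties":{"deltas":{"type":"array"},"squeeze":{"type":"number"}},"required":["deltas"]}

```bash
ls; mkdir -p pics; cat > h.py <<'E'
import numpy as np, cv2
from rig import telemetry, optics, env
def cap(n):
    s=telemetry.observe(); d=optics.get_image(n)
    K=np.array(d["K"])
    if n=="wrist":
        T=np.eye(4);T[:3,:3]=np.array(s["tool_rot"]);T[:3,3]=s["position"]
        M=T@np.array(d["hand_eye"])
    else:
        R=cv2.Rodrigues(np.array(d["rvec"]))[0];t=np.array(d["tvec"]).ravel()
        M=np.eye(4);M[:3,:3]=R.T;M[:3,3]=-R.T@t
    return d["image"],np.array(d["range_z"]),K,M
def cloud(z,K,M):
    v,u=np.mgrid[:z.shape[0],:z.shape[1]]
    P=np.stack([(u-K[0,2])/K[0,0]*z,(v-K[1,2])/K[1,1]*z,z],-1)
    W=P@M[:3,:3].T+M[:3,3]; W[z<=0]=np.nan
    return W
def save(n,im): cv2.imwrite("pics/"+n,im[:,:,::-1])
E
python3 - <<'E'
from h import *
s=telemetry.observe();print(s["time_s"],s["position"],s["tool_rot"],s["grip_width"])
a=cap("top");b=cap("scene")
np.savez("a.npz",*a);np.savez("b.npz",*b)
print(a[3],b[3],a[2])
im=np.vstack([a[0],b[0]]);im=cv2.resize(np.hstack([a[0],b[0]]),(800,300));
save("top.png",cv2.resize(a[0],(800,600)));save("scene.png",cv2.resize(b[0],(800,600)))
E
```

```text
pics
0.0 [0.16494222 0.5244222  0.25571481] [[-9.53894408e-01  3.00141542e-01 -7.16029393e-04]
 [ 3.00142240e-01  9.53893629e-01 -1.25731714e-03]
 [ 3.05642772e-04 -1.41425845e-03 -9.99998953e-01]] 0.08551205431242451
[[-0.02694914 -0.99160797  0.12644118  0.41424324]
 [-0.99942776  0.02931378  0.01687791  0.00959701]
 [-0.02044273 -0.12591398 -0.99183051  1.2989435 ]
 [ 0.          0.          0.          1.        ]] [[ 0.87938096  0.41770316 -0.22850208  0.83366917]
 [ 0.47589354 -0.75636158  0.44882346 -0.45625475]
 [ 0.01464478 -0.50342947 -0.86391221  1.03514446]
 [ 0.          0.          0.          1.        ]] [[432.20744943   0.         259.13367538]
 [  0.         432.20744943 192.14070743]
 [  0.           0.           1.        ]]
```

View pics/top.png

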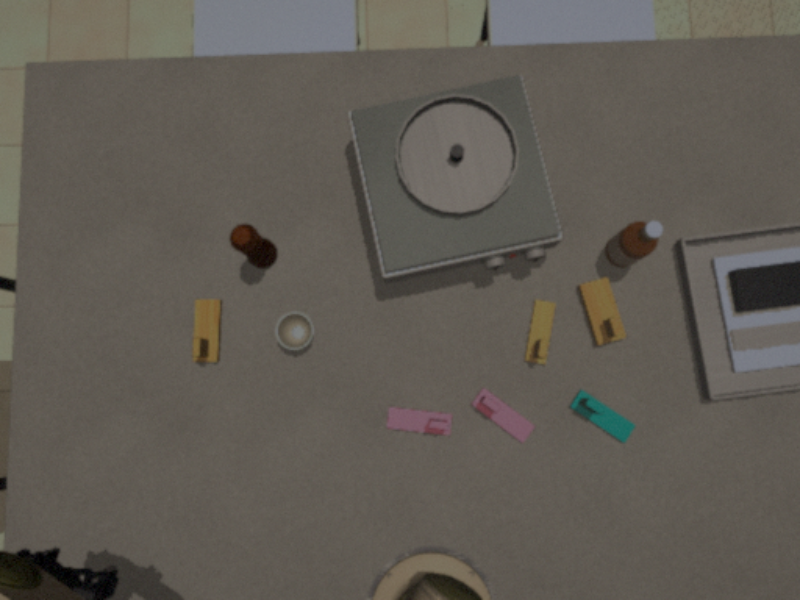

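View pics/scene.png

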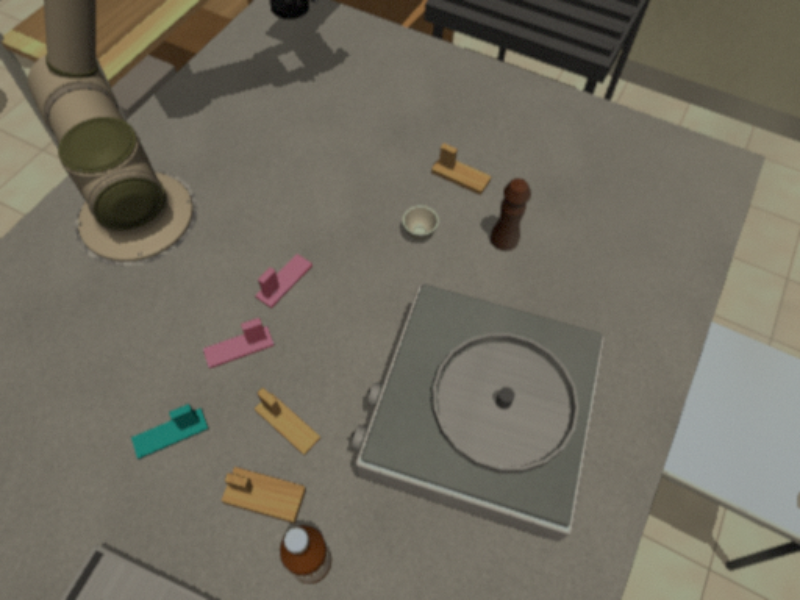

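The top view shows wooden shims at (206,330), (540,331) and (602,312). Pink look-alikes are at (418,421) and (503,415), and a turquoise one at (602,416). The base is at (455,175), the bowl at (295,331), the mill at (255,245) and the bottle at (630,240). The narrowest wooden shim, at (540,331), should be the shim10, so next I measure widths and heights.

```bash
cat > m.py <<'E'
from h import *
def wood(im,W):
    hsv=cv2.cvtColor(im,cv2.COLOR_RGB2HSV)
    m=((hsv[...,0]>10)&(hsv[...,0]<25)&(hsv[...,1]>110)&(hsv[...,2]>50)).astype(np.uint8)
    m[~((np.abs(W[...,1])<.6)&(W[...,0]>.2)&(W[...,0]<.8))]=0
    m[W[...,2]>.09]=0
    return cv2.morphologyEx(m,cv2.MORPH_CLOSE,np.ones((3,3)))
def ground(u,v,K,M,h):
    r=M[:3,:3]@np.array([(u-K[0,2])/K[0,0],(v-K[1,2])/K[1,1],1]);return M[:3,3]+r*(h-M[2,3])/r[2]
def shims(a):
    im,z,K,M=a;W=cloud(z,K,M);m=wood(im,W)
    n,l,st,c=cv2.connectedComponentsWithStats(m)
    for i in range(1,n):
        if st[i,4]<80: continue
        mm=l==i;P=W[mm];zz=P[:,2]
        pl=zz<.034
        h=np.nanmedian(zz[pl])
        uv=np.argwhere(mm)[:,::-1]
        Q=np.array([ground(u,v,K,M,h)[:2] for u,v in uv])[pl]
        r=cv2.minAreaRect(Q.astype(np.float32)*1000)
        rib=P[zz>.045][:,:2].mean(0) if (zz>.045).any() else None
        print("px",c[i].round(),"n",st[i,4],"plate h",h.round(4),"rect",np.round(r[0],1),np.round(r[1],1),round(r[2],1),"rib",rib,np.nanmax(zz).round(3))
E
python3 - <<'E'
from m import *
a=list(np.load("a.npz").values());b=list(np.load("b.npz").values())
shims(a);print();shims(b)
for a_ in (a,b):
    W=cloud(a_[1],a_[2],a_[3]);m=(np.abs(W[...,2]-.13)<.012)&(W[...,0]>.4)&(W[...,0]<1.1)&(np.abs(W[...,1])<.35)
    m=cv2.morphologyEx(m.astype(np.uint8),cv2.MORPH_OPEN,np.ones((3,3)))
    n,l,st,c=cv2.connectedComponentsWithStats(m);i=1+st[1:,4].argmax()
    Q=W[l==i];r=cv2.minAreaRect(Q[:,:2].astype(np.float32)*1000);print(r,cv2.boxPoints(r).tolist(),np.median(Q[:,2]))
W=cloud(a[1],a[2],a[3])
for nme,(x,y) in dict(bowl=(295,331),mill=(242,236),bottle=(652,229)).items():
    u,v=int(x*.64),int(y*.64);print(nme,np.nanmedian(W[v-2:v+3,u-2:u+3].reshape(-1,3),0))
cr=a[0][180:275,320:410];save("crop.png",cv2.resize(cr,None,fx=6,fy=6,interpolation=cv2.INTER_CUBIC))
E
```

```text
px [385. 199.] n 763 plate h 0.0227 rect [ 546.1 -338.8] [118.5  58. ] 13.5 rib [ 0.51150573 -0.34783483] 0.077
px [132. 211.] n 634 plate h 0.017 rect [530.9 413.3] [ 48.2 117. ] 88.3 rib [0.49567545 0.41217821] 0.076
px [345. 212.] n 494 plate h 0.011 rect [ 511.3 -222.6] [ 37.9 116.8] 77.1 rib [ 0.47636123 -0.21514341] 0.078

px [294. 109.] n 506 plate h 0.017 rect [534.7 411.8] [ 53.2 119.5] 87.7 rib [0.50141352 0.4123156 ] 0.076
px [183. 270.] n 661 plate h 0.0112 rect [ 514.1 -223.1] [ 38.5 118.4] 77.7 rib [ 0.48323186 -0.21744871] 0.075
px [168. 316.] n 1158 plate h 0.0232 rect [ 549.8 -340.3] [120.6  56.2] 13.6 rib [ 0.5179736  -0.34914643] 0.076
((791.7026977539062, -63.2550048828125), (314.911865234375, 323.9361877441406), 10.740357398986816) [[606.8209838867188, 66.53242492675781], [667.1892700195312, -251.72898864746094], [976.5844116210938, -193.0424346923828], [916.2161254882812, 125.21897888183594]] 0.13057473191597446
((794.8614501953125, -63.19410705566406), (315.6722106933594, 322.5078125), 10.746332168579102) [[609.725830078125, 65.80148315429688], [669.8609619140625, -251.05029296875], [979.9970703125, -192.189697265625], [919.8619384765625, 124.66207885742188]] 0.1310396064356596
bowl [0.52817861 0.24750412 0.00747798]
mill [0.67724492 0.3069027  0.17000124]
bottle [ 0.6642445  -0.38517865  0.1905358 ]
```

View pics/crop.png

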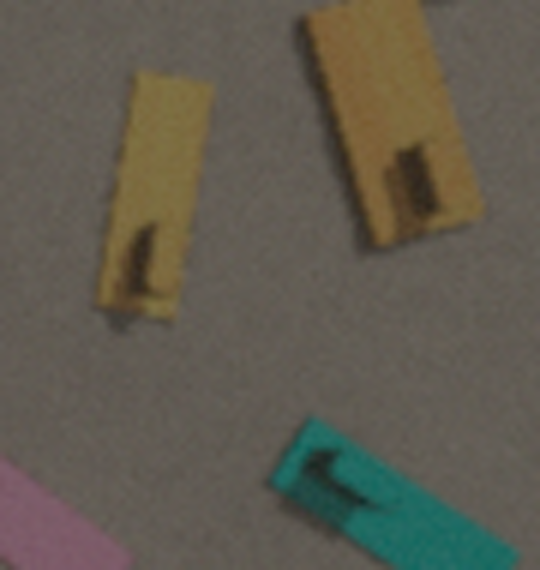

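The crop shows the narrow wooden shim at crop (155,195), with the rib at its near end and the nose pointing away. It measures 38 x 117 mm and 11 mm high, so it is the shim10. The 22 mm shim lies to its right and the turquoise look-alike is below it. Next is the motion helper.

```bash
cat > p.py <<'E'
import sys
from h import *
from scipy.spatial.transform import Rotation as Ro
def rot(psi,t):
    c,s=np.cos(np.radians(psi)),np.sin(np.radians(psi))
    R=np.array([[-c,-s,0],[-s,c,0],[0,0,-1.]])
    return R@Ro.from_euler('y',-t,degrees=True).as_matrix()
B=np.array([.793,-.0632]);YB=10.75
def base(x,y):
    c,s=np.cos(np.radians(YB)),np.sin(np.radians(YB));return B+[c*x-s*y,s*x+c*y]
def go(g,psi,t,off=.006):
    """g: target grasp point (world)"""
    s=telemetry.observe();R0=np.array(s["tool_rot"]);R1=rot(psi,t);p=np.array(s["position"])
    tgt=np.array(g)-off*R1[:,2]
    rv=Ro.from_matrix(R0.T@R1).as_rotvec();d=tgt-p
    print("t",round(s["time_s"],2),"p",p.round(4),"w",round(s["grip_width"],4),"F",np.round(s["ft_force"],1),"| turn",rv.round(3),"then shift",(R1.T@d).round(4),"or shift-first",(R0.T@d).round(4),"world d",d.round(4))
E
python3 - <<'E'
from p import *
print("gap",base(-110,125) if 0 else base(-.110,.125))
go([.4785,-.2153,.20],-12.6,32)
go([.4785,-.2153,.052],-12.6,32)
E
```

```text
gap [0.66161495 0.03908866]
t 0.1 p [0.1649 0.5245 0.2558] w 0.0854 F [ 0.5 -0.6  0.4] | turn [-0.025 -0.559 -0.082] then shift [-0.3668 -0.6535  0.289 ] or shift-first [-0.518  -0.6118  0.0513] world d [ 0.3105 -0.7391 -0.0507]
t 0.1 p [0.1649 0.5245 0.2558] w 0.0854 F [ 0.5 -0.6  0.4] | turn [-0.025 -0.559 -0.082] then shift [-0.2884 -0.6535  0.4145] or shift-first [-0.518  -0.6116  0.1993] world d [ 0.3105 -0.7391 -0.1987]
```

>>> send_rows(
  deltas=[
    [[-0.032,-0.038,0,0,0,0,1],[-0.032,-0.038,0,0,0,0,1],[-0.032,-0.038,0,0,0,0,1],[-0.032,-0.038,0,0,0,0,1],[-0.032,-0.038,0,0,0,0,1],[-0.032,-0.038,0,0,0,0,1],[-0.032,-0.038,0,0,0,0,1],[-0.032,-0.038,0,0,0,0,1],[-0.032,-0.038,0,0,0,0,1],[-0.032,-0.038,0,0,0,0,1],[-0.032,-0.038,0,0,0,0,1],[-0.032,-0.038,0,0,0,0,1]],
  ],
  squeeze=60,
)

```text
time_s: 1.6
position: [0.3947, -0.0272, 0.2562]
tool_rot: [[-0.954, 0.301, -0.0], [0.301, 0.954, 0.0], [0.0, 0.0, -1.0]]
ft_force: [0.9, 0.7, -0.2]
grip_width: 0.0855
gripper_force: 0.0
```

>>> send_rows(
  deltas=[
    [[-0.032,-0.038,0,0,0,0,0.3],[-0.032,-0.038,0,0,0,0,0.3],[-0.032,-0.038,0,0,0,0,0.3],[-0.032,-0.038,0,0,0,0,0.3],[0,0,0,-0.008,-0.185,-0.027,0.3],[0,0,0,-0.008,-0.185,-0.027,0.3],[0,0,0,-0.008,-0.185,-0.027,0.3],[0,0,0,0,0,0,0.3]],
  ],
)

```text
time_s: 2.6
position: [0.4693, -0.2083, 0.2553]
tool_rot: [[-0.83, 0.221, 0.512], [0.19, 0.975, -0.114], [-0.525, 0.003, -0.851]]
ft_force: [0.2, -0.3, 0.4]
grip_width: 0.0553
gripper_force: 0.0
```

```bash
python3 - <<'E'
from m import *
from p import go
a=cap("wrist");shims(a);save("w1.png",a[0])
go([.4785,-.2153,.11],-12.6,32)
E
```

```text
px [244.  62.] n 5006 plate h 0.0097 rect [ 511.4 -223.1] [ 39.5 121.4] 77.5 rib [ 0.47396091 -0.21482643] 0.072
px [140. 123.] n 6553 plate h 0.0215 rect [ 544.3 -336.8] [125.4  66.3] 13.4 rib [ 0.5108136  -0.34622438] 0.072
px [154. 190.] n 522 plate h 0.0137 rect [ 644.8 -375.7] [59.5 38.5] 56.7 rib None 0.025
t 2.65 p [ 0.4704 -0.209   0.2562] w 0.0555 F [ 0.6 -0.5  0.3] | turn [ 0.    -0.006 -0.003] then shift [ 0.0696 -0.0044  0.1229] or shift-first [ 0.0688 -0.0046  0.1234] world d [ 0.005  -0.0056 -0.1411]
```

View pics/w1.png

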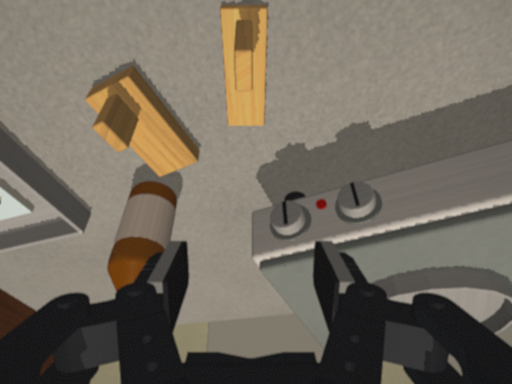

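The wrist view shows the shim10 at (244,62) aligned with the gripper, the shim22 at (145,120) and the bottle at (148,230), well clear. The wrist fix of its origin is (0.477,-0.2155), which agrees with the first. Now descend and grip.

```bash
python3 - <<'E'
from p import *
go([.4775,-.2155,.050],-12.5,32)
E
```

```text
t 2.65 p [ 0.4704 -0.209   0.2562] w 0.0555 F [ 0.6 -0.5  0.3] | turn [-0.001 -0.006 -0.005] then shift [ 0.1022 -0.0048  0.1733] or shift-first [ 0.1011 -0.0051  0.174 ] world d [ 0.004  -0.0058 -0.2011]
```

>>> send_rows(
  deltas=[
    [[0.023,-0.001,0.04,0,0,0,0],[0.023,-0.001,0.04,0,0,0,0],[0.023,-0.001,0.04,0,0,0,0],[0.018,-0.001,0.03,0,0,0,0],[0.014,-0.001,0.024,0,0,0,0],[0,0,0,0,0,0,0],[0,0,0,0,0,0,-1],[0,0,0,0,0,0,-1],[0,0,0,0,0,0,-1],[0,0,0,0,0,0,-1]],
  ],
)

```text
time_s: 3.9
position: [0.4854, -0.2141, 0.068]
tool_rot: [[-0.839, 0.226, 0.495], [0.194, 0.974, -0.116], [-0.508, -0.001, -0.861]]
ft_force: [-0.4, -0.3, 0.5]
grip_width: 0.0127
gripper_force: 61.3
```

```bash
python3 - <<'E'
from p import *
s=telemetry.observe();print(s["position"],s["grip_width"],s["gripper_force"],s["ft_force"])
# shim origin -> keep rib/grasp relation: grasp point is at origin
o=base(-.11-.19,.125);print(o)
go([.4775,-.2155,.09],-12.5,32)
go([*o,.09],YB,32)
E
```

```text
[ 0.48541493 -0.2141139   0.06799566] 0.012745892748320128 61.33044719696045 [-0.43308213 -0.25296336  0.5425556 ]
[0.47494938 0.00364909]
t 3.9 p [ 0.4854 -0.2141  0.068 ] w 0.0127 F [-0.4 -0.3  0.5] | turn [-0.007 -0.025 -0.008] then shift [-0.0054 -0.0031 -0.0286] or shift-first [-0.0047 -0.0032 -0.0287] world d [-0.011  -0.0007  0.0271]
t 3.9 p [ 0.4854 -0.2141  0.068 ] w 0.0127 F [-0.4 -0.3  0.5] | turn [-0.217 -0.025 -0.355] then shift [-0.0374  0.2159 -0.0086] or shift-first [ 0.0398  0.2084 -0.0553] world d [-0.0136  0.2172  0.0271]
```

Gripped, but about 12 mm short of the target pose. Regrasp deeper and centred.

>>> send_rows(
  deltas=[
    [[0,0,0,0,0,0,0],[0,0,0,0,0,0,0],[0.008,0,0.003,0,-0.025,0,0],[0.008,0,0.003,0,0,0,0],[0,0,0,0,0,0,0],[0,0,0,0,0,0,-1],[0,0,0,0,0,0,-1],[0,0,0,0,0,0,-1],[0,0,0,0,0,0,-1]],
  ],
)

```text
time_s: 5.03
position: [0.4851, -0.2108, 0.0671]
tool_rot: [[-0.837, 0.233, 0.494], [0.199, 0.972, -0.122], [-0.509, -0.004, -0.861]]
ft_force: [0.0, -0.1, -1.8]
grip_width: 0.0131
gripper_force: 61.3
```

```bash
python3 - <<'E'
from p import *
o=base(-.11-.19,.125)
go([.4775,-.2155,.05],-12.5,32)
go([*o,.09],YB,32)
E
```

```text
t 5.03 p [ 0.4851 -0.2108  0.0671] w 0.0131 F [ 0.  -0.1 -1.8] | turn [-0.012 -0.024 -0.013] then shift [ 0.0145 -0.0062  0.0051] or shift-first [ 0.0143 -0.0064  0.0055] world d [-0.0107 -0.004  -0.012 ]
t 5.03 p [ 0.4851 -0.2108  0.0671] w 0.0131 F [ 0.  -0.1 -1.8] | turn [-0.223 -0.025 -0.36 ] then shift [-0.0376  0.2126 -0.0095] or shift-first [ 0.0395  0.2048 -0.0567] world d [-0.0133  0.2139  0.028 ]
```

```bash
python3 - <<'E'
from p import *
s=telemetry.observe();print(np.round(s["q"],2),np.round(s["joint_efforts"],1))
E
```

```text
[ -42.79   28.1   112.57   50.85   18.53 -165.21] [ -0.  -39.1 -11.3   0.5  -0.4  -0. ]
```

J6 is at its limit: the 32° tilt puts the wrist near singular here. Release, lift, reduce the tilt to about 15° and grip again.

>>> send_rows(
  deltas=[
    [[0,0,0,0,0,0,0],[0,0,0,0,0,0,0],[-0.015,0,-0.026,0,0,0,0],[-0.015,0,-0.026,0,0,0,0],[0,0,0,0,0.13,0,0],[0,0,0,0,0.13,0,0],[0,0,0,0,0,0,0]],
  ],
)

```text
time_s: 5.9
position: [0.4857, -0.2107, 0.1277]
tool_rot: [[-0.936, 0.232, 0.265], [0.222, 0.973, -0.068], [-0.274, -0.004, -0.962]]
ft_force: [0.1, 0.6, 0.2]
grip_width: 0.0427
gripper_force: 0.0
```

```bash
python3 - <<'E'
from m import *
from p import go
s=telemetry.observe();print(np.round(s["q"],2))
shims(cap("top"))
go([.4697,-.2138,.11],-12.5,15)
go([.4697,-.2138,.048],-12.5,15)
E
```

```text
[ -39.28   22.91   99.15    9.6    43.88 -122.01]
px [385. 199.] n 762 plate h 0.0228 rect [ 546.1 -338.9] [119.   58.4] 12.9 rib [ 0.511706   -0.34807944] 0.075
px [132. 211.] n 628 plate h 0.0168 rect [530.9 413.4] [ 48.5 117. ] 88.4 rib [0.49601707 0.41205456] 0.076
px [345. 202.] n 245 plate h 0.0112 rect [ 538.3 -223.6] [38.1 61.4] 77.0 rib None 0.018
t 5.95 p [ 0.485  -0.2102  0.1271] w 0.0429 F [-0.4 -0.2 -0.4] | turn [-0.007  0.015 -0.015] then shift [ 0.0181 -0.0068  0.0068] or shift-first [ 0.0181 -0.0071  0.0066] world d [-0.0168 -0.0033 -0.0113]
t 5.95 p [ 0.485  -0.2102  0.1271] w 0.0429 F [-0.4 -0.2 -0.4] | turn [-0.007  0.015 -0.015] then shift [ 0.0341 -0.0068  0.0667] or shift-first [ 0.035  -0.0069  0.0662] world d [-0.0168 -0.0033 -0.0733]
```

>>> send_rows(
  deltas=[
    [[0.012,-0.002,0.022,-0.007,0.015,-0.015,0],[0.012,-0.002,0.022,0,0,0,0],[0.011,0,0.022,0,0,0,0],[0,0,0,0,0,0,0],[0,0,0,0,0,0,-1],[0,0,0,0,0,0,-1],[0,0,0,0,0,0,-1],[0,0,0,0,0,0,-1]],
  ],
)

```text
time_s: 6.95
position: [0.468, -0.2111, 0.0554]
tool_rot: [[-0.943, 0.217, 0.252], [0.209, 0.976, -0.058], [-0.259, -0.002, -0.966]]
ft_force: [-2.1, 0.8, 6.2]
grip_width: 0.0133
gripper_force: 59.1
```

```bash
python3 - <<'E'
from p import *
o=base(-.11-.198,.125)
go([.4697,-.211,.048],-12.5,15)
go([*o,.09],YB,15)
E
```

```text
t 6.95 p [ 0.468  -0.2111  0.0554] w 0.0133 F [-2.1  0.8  6.2] | turn [-0.002 -0.    -0.   ] then shift [0.0003 0.0005 0.0016] or shift-first [0.0003 0.0005 0.0016] world d [ 0.0002  0.0004 -0.0016]
t 6.95 p [ 0.468  -0.2111  0.0554] w 0.0133 F [-2.1  0.8  6.2] | turn [-0.107 -0.001 -0.392] then shift [-0.0465  0.2097 -0.0293] or shift-first [ 0.0364  0.2073 -0.0519] world d [-0.0024  0.2129  0.0404]
```

>>> send_rows(
  deltas=[
    [[-0.005,0,-0.019,0,0,0,-1],[-0.005,0,-0.019,0,0,0,-1],[0.0094,0.0415,-0.0026,0,0,0,-1],[0.0094,0.0415,-0.0026,0,0,0,-1],[0.0094,0.0415,-0.0026,0,0,0,-1],[0.0094,0.0415,-0.0026,0,0,0,-1],[0.0094,0.0415,-0.0026,0,0,0,-1],[0,0,0,-0.036,0,-0.131,-1],[0,0,0,-0.036,0,-0.131,-1],[0,0,0,-0.036,0,-0.131,-1],[0,0,0,0,0,0,-1]],
  ],
)

```text
time_s: 8.32
position: [0.4651, 0.0021, 0.0942]
tool_rot: [[-0.95, -0.186, 0.252], [-0.179, 0.983, 0.05], [-0.257, 0.003, -0.966]]
ft_force: [0.7, -0.3, -1.7]
grip_width: 0.013
gripper_force: 58.7
```

```bash
python3 - <<'E'
from m import *
from p import go,base,YB,rot
s=telemetry.observe();print(np.round(s["q"],1))
a=cap("wrist");np.savez("w.npz",*a);save("w2.png",a[0])
W=cloud(a[1],a[2],a[3]);m=wood(a[0],W)
n,l,st,c=cv2.connectedComponentsWithStats(m);i=1+st[1:,4].argmax()
P=W[l==i];P=P[P[:,2]<.062];r=cv2.minAreaRect(P[:,:2].astype(np.float32)*1000);print(st[i],r,np.median(P[:,2]))
A=np.c_[P[:,:2],np.ones(len(P))];print("plane",np.linalg.lstsq(A,P[:,2],rcond=None)[0])
o=base(-.11-.198,.125);go([*o,.05],YB,15)
E
```

```text
[ -18.2   21.5  110.4   12.5   35.7 -128.2]
[ 210  186   81   84 5194] ((467.5290222167969, 2.5570068359375), (33.759971618652344, 39.702762603759766), 11.00637435913086) 0.0482633747105943
plane [0.0888344  0.01721838 0.00749472]
t 8.38 p [0.465  0.0022 0.0942] w 0.0135 F [-0.6  0.6 -1.5] | turn [ 0.002 -0.002 -0.003] then shift [ 0.0094 -0.0004  0.0372] or shift-first [ 0.0094 -0.0005  0.0372] world d [ 0.0006 -0.0003 -0.0384]
```

View pics/w2.png

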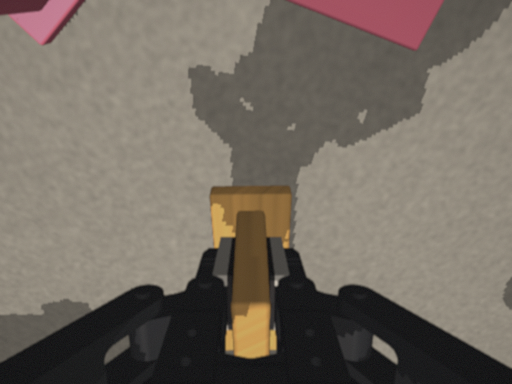

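The wrist view shows the shim gripped straight and centred, with the plate's rear edge at (251,188). Lower it, move it up near the face, and check that the pan offset confirms the foot position.

>>> send_rows(
  deltas=[
    [[0.0045,0,0.0165,0,0,0,-1],[0.0035,0,0.013,0,0,0,-1],[0.0015,0,0.006,0,0,0,-1],[0,0,0,0,0,0,-1],[0,0,0,0,0,0,-1]],
  ],
)

```text
time_s: 9.0
position: [0.4651, 0.0025, 0.0577]
tool_rot: [[-0.949, -0.187, 0.253], [-0.18, 0.982, 0.05], [-0.258, 0.002, -0.966]]
ft_force: [0.2, -0.4, -0.3]
grip_width: 0.0136
gripper_force: 58.8
```

```bash
python3 - <<'E'
from m import *
from p import *
a=list(np.load("a.npz").values());W=cloud(a[1],a[2],a[3])
m=((np.abs(W[...,2]-.152)<.006)&(W[...,0]>.6)).astype(np.uint8)
P=W[m>0];print(len(P),cv2.minEnclosingCircle(P[:,:2].astype(np.float32)*1000))
b=cap("scene");shims(b)
im,z,K,M=b;W=cloud(z,K,M);mm=wood(im,W);n,l,st,c=cv2.connectedComponentsWithStats(mm)
for i in range(1,n):
    Q=W[l==i];Q=Q[Q[:,2]<.03]
    if len(Q)>80 and abs(c[i][0]-0)>0 and abs(np.median(Q[:,1]))<.1: print(np.linalg.lstsq(np.c_[Q[:,:2],np.ones(len(Q))],Q[:,2],rcond=None)[0])
save("s2.png",im[:, :])
go([*base(-.11-.095+.018-.008,.125),.0496],YB,15)
E
```

```text
586 ((664.5618286132812, -31.596969604492188), 364.061279296875)
px [294. 109.] n 500 plate h 0.0171 rect [534.6 411.5] [ 52.4 119.5] 88.2 rib [0.50091168 0.41191496] 0.076
px [227. 200.] n 518 plate h 0.0134 rect [511.1  11.5] [118.4  40.1] 11.6 rib [0.48159543 0.00327845] 0.089
px [168. 316.] n 1158 plate h 0.0231 rect [ 549.8 -340.4] [120.6  56.1] 13.8 rib [ 0.51808819 -0.34905288] 0.074
[-0.01318381 -0.00918811  0.02052011]
t 9.05 p [0.4651 0.0024 0.0577] w 0.0134 F [-0.4 -0.4 -0.4] | turn [ 0.002 -0.001 -0.   ] then shift [-0.1089 -0.0007  0.0316] or shift-first [-0.1089 -0.0007  0.0314] world d [ 0.1115  0.0205 -0.0023]
```

>>> send_rows(
  deltas=[
    [[0.0005,0,0.0018,0,0,0,-1],[-0.0183,0,0.0049,0,0,0,-1],[-0.0183,0,0.0049,0,0,0,-1],[-0.0183,0,0.0049,0,0,0,-1],[0,0,0,0,0,0,-1]],
  ],
)

```text
time_s: 9.68
position: [0.5215, 0.0132, 0.0554]
tool_rot: [[-0.949, -0.188, 0.253], [-0.181, 0.982, 0.05], [-0.258, 0.002, -0.966]]
ft_force: [1.7, 0.1, 2.5]
grip_width: 0.0131
gripper_force: 59.3
```

```bash
python3 - <<'E'
from m import *
from p import *
for f in "ab":
    a=list(np.load(f+".npz").values());W=cloud(a[1],a[2],a[3])
    m=((np.abs(W[...,2]-.152)<.005)&(W[...,0]>.65)&(W[...,0]<.96)&(W[...,1]<.1)&(W[...,1]>-.2)).astype(np.uint8)
    P=W[m>0];c=cv2.minEnclosingCircle(P[:,:2].astype(np.float32)*1000);print(len(P),c)
    d=np.array(c[0])/1000-B;print("pan in base",np.cos(np.radians(YB))*d[0]+np.sin(np.radians(YB))*d[1],-np.sin(np.radians(YB))*d[0]+np.cos(np.radians(YB))*d[1])
go([*base(-.11-.095+.018-.008,.125),.0496],YB,15)
E
```

```text
442 ((818.641357421875, -69.1048355102539), 108.4288330078125)
pan in base 0.024089968046002802 -0.010583937470623313
662 ((822.1627807617188, -66.42025756835938), 109.38861846923828)
pan in base 0.02805033011949436 -0.0086033028977269
t 9.68 p [0.5215 0.0132 0.0554] w 0.0131 F [1.7 0.1 2.5] | turn [ 0.002 -0.001  0.001] then shift [-0.054  -0.0007  0.0145] or shift-first [-0.054  -0.0008  0.0145] world d [ 0.0551  0.0098 -0.    ]
```

The pan offset puts the foot at y≈0.12, which agrees with the estimate from the rocker geometry. Slide in.

>>> send_rows(
  deltas=[
    [[-0.018,0,0.0048,0,0,0,-1],[-0.018,0,0.0048,0,0,0,-1],[-0.018,0,0.0048,0,0,0,-1],[0,0,0,0,0,0,-1],[0,0,0,0,0,0,-1]],
  ],
)

```text
time_s: 10.3
position: [0.5751, 0.0235, 0.0555]
tool_rot: [[-0.949, -0.187, 0.252], [-0.18, 0.982, 0.051], [-0.257, 0.003, -0.966]]
ft_force: [1.9, 0.5, 1.7]
grip_width: 0.0133
gripper_force: 59.2
```

```bash
python3 - <<'E'
from m import *
from p import *
save("s3.png",cv2.resize(cap("scene")[0][100:330,120:390],None,fx=2.2,fy=2.2,interpolation=cv2.INTER_CUBIC))
go([*base(-.11-.095+.018-.008,.125),.0496],YB,15)
a=cap("top");shims(a)
g=base(-.110,.122);print(g);s=telemetry.observe();print(np.round(s["q"],1))
E
```

```text
t 10.35 p [0.575  0.0234 0.0554] w 0.0132 F [2.  1.8 2.7] | turn [ 0.003 -0.002 -0.   ] then shift [-0.0014 -0.0008  0.0004] or shift-first [-0.0014 -0.0008  0.0004] world d [ 0.0015 -0.0005 -0.    ]
px [385. 199.] n 754 plate h 0.0226 rect [ 546.5 -339.2] [117.9  56.9] 13.4 rib [ 0.5114301  -0.34789418] 0.075
px [132. 211.] n 629 plate h 0.0171 rect [530.9 413.1] [ 48.  116.9] 88.3 rib [0.49555863 0.41231835] 0.076
[0.66217452 0.0361413 ]
[ -11.9   33.1   95.6    9.5   37.9 -119.4]
```

View pics/s3.png

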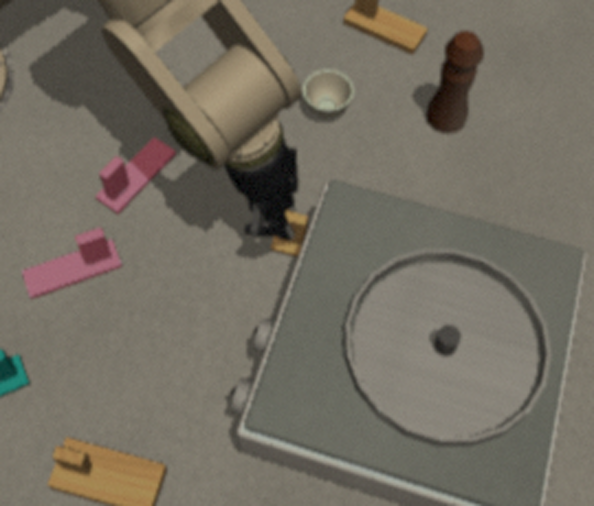

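The scene crop shows shim10 with its plate under the base's left front, grip at (295,230) just before the face; it slid in freely. To learn how much it gives, I release and press gently on the press spot.

>>> send_rows(
  deltas=[
    [[0,0,0,0,0,0,0],[0,0,0,0,0,0,0],[0,0,-0.03,0,0,0,0],[0,0,-0.05,0,0,0,0],[0,0,-0.05,0,0,0,-1],[0,0,0,0,0.13,0,-1],[0,0,0,0,0.13,0,-1],[0,0,0,0,0,0,-1]],
  ],
)

```text
time_s: 11.4
position: [0.5435, 0.0172, 0.1804]
tool_rot: [[-0.982, -0.188, -0.0], [-0.188, 0.982, 0.003], [-0.0, 0.003, -1.0]]
ft_force: [-0.0, 0.6, 0.1]
grip_width: -0.0002
gripper_force: 0.0
```

```bash
python3 - <<'E'
from p import *
go([*base(-.110,.122),.155],YB,0)
E
```

```text
t 11.4 p [0.5435 0.0172 0.1804] w -0.0002 F [-0.   0.6  0.1] | turn [0.003 0.    0.002] then shift [-0.1201 -0.0035  0.0194] or shift-first [-0.1201 -0.0038  0.0194] world d [ 0.1187  0.0189 -0.0194]
```

>>> send_rows(
  deltas=[
    [[-0.04,-0.001,0,0,0,0,-1],[-0.04,-0.001,0,0,0,0,-1],[-0.04,-0.001,0,0,0,0,-1],[0,0,0.015,0,0,0,-1],[0,0,0.005,0,0,0,-1],[0,0,0.004,0,0,0,-1],[0,0,0.003,0,0,0,-1],[0,0,0,0,0,0,-1]],
  ],
)

```text
time_s: 12.4
position: [0.661, 0.0365, 0.1542]
tool_rot: [[-0.982, -0.187, -0.0], [-0.187, 0.982, 0.002], [-0.0, 0.002, -1.0]]
ft_force: [-1.1, -0.4, 0.5]
grip_width: 0.0003
gripper_force: 0.6
```

>>> send_rows(
  deltas=[
    [[0,0,0.002,0,0,0,-1],[0,0,0,0,0,0,-1]],
  ],
)

```text
time_s: 12.65
position: [0.6611, 0.0368, 0.152]
tool_rot: [[-0.982, -0.187, -0.001], [-0.187, 0.982, 0.003], [0.0, 0.003, -1.0]]
ft_force: [-2.1, 1.0, 3.2]
grip_width: -0.0001
gripper_force: 1.6
```

>>> send_rows(
  deltas=[
    [[0,0,0.001,0,0,0,-1],[0,0,0,0,0,0,-1]],
  ],
)

```text
time_s: 12.9
position: [0.6612, 0.0368, 0.1509]
tool_rot: [[-0.982, -0.187, -0.001], [-0.187, 0.982, 0.003], [0.0, 0.003, -1.0]]
ft_force: [-2.2, 1.8, 2.6]
grip_width: 0.0002
gripper_force: 1.9
```

>>> send_rows(
  deltas=[
    [[0,0,0.002,0,0,0,-1],[0,0,0,0,0,0,-1]],
  ],
)

```text
time_s: 13.15
position: [0.6613, 0.0368, 0.1487]
tool_rot: [[-0.982, -0.187, -0.001], [-0.187, 0.982, 0.003], [0.0, 0.003, -1.0]]
ft_force: [-2.4, 2.6, 3.8]
grip_width: -0.0001
gripper_force: 2.0
```

>>> send_rows(
  deltas=[
    [[0,0,0.002,0,0,0,-1],[0,0,0,0,0,0,-1]],
  ],
)

```text
time_s: 13.4
position: [0.6612, 0.0368, 0.1468]
tool_rot: [[-0.982, -0.187, -0.001], [-0.187, 0.982, 0.003], [0.0, 0.003, -1.0]]
ft_force: [-2.3, 2.0, 4.8]
grip_width: -0.0002
gripper_force: 2.3
```

>>> send_rows(
  deltas=[
    [[0,0,0.002,0,0,0,-1],[0,0,0,0,0,0,-1]],
  ],
)

```text
time_s: 13.65
position: [0.6612, 0.0368, 0.145]
tool_rot: [[-0.982, -0.187, -0.001], [-0.187, 0.982, 0.003], [0.0, 0.003, -1.0]]
ft_force: [-3.9, 2.1, 5.6]
grip_width: 0.0
gripper_force: 2.8
```

>>> send_rows(
  deltas=[
    [[0,0,0.002,0,0,0,-1],[0,0,0,0,0,0,-1]],
  ],
)

```text
time_s: 13.9
position: [0.6611, 0.0369, 0.1446]
tool_rot: [[-0.982, -0.188, 0.0], [-0.188, 0.982, 0.003], [-0.001, 0.002, -1.0]]
ft_force: [-7.6, 2.7, 14.7]
grip_width: 0.0005
gripper_force: 7.4
```

The corner gave about 10 mm (contact near z=0.1545, firm at 0.1447), so the gap is about 20 mm: 16 should fit and 22 should not. Take shim10 back out.

>>> send_rows(
  deltas=[
    [[0,0,-0.018,0,0,0,-1],[0,0,-0.018,0,0,0,-1],[0.04,0.001,0,0,0,0,-1],[0.04,0.001,0,0,0,0,0],[0.04,0.001,0,0,0,0,0],[0,0,0,0,-0.13,0,0],[0,0,0,0,-0.13,0,0],[0,0,0,0,0,0,0]],
  ],
)

```text
time_s: 14.9
position: [0.5419, 0.0165, 0.1787]
tool_rot: [[-0.95, -0.186, 0.25], [-0.179, 0.982, 0.05], [-0.255, 0.003, -0.967]]
ft_force: [-0.7, -0.4, -1.3]
grip_width: 0.0427
gripper_force: 0.0
```

```bash
python3 - <<'E'
from p import *
R=rot(YB,15)
go(np.array([.5750,.0234,.0554])+.006*R[:,2],YB,15)
E
```

```text
t 14.9 p [0.5419 0.0165 0.1787] w 0.0427 F [-0.7 -0.4 -1.3] | turn [ 0.002 -0.004 -0.001] then shift [-0.0008  0.0006  0.1278] or shift-first [-0.0012  0.0002  0.1278] world d [ 0.0331  0.0069 -0.1233]
```

>>> send_rows(
  deltas=[
    [[0,0,0.045,0,0,0,0],[0,0,0.045,0,0,0,0],[0,0,0.0375,0,0,0,0],[0,0,0,0,0,0,0],[0,0,0,0,0,0,-1],[0,0,0,0,0,0,-1],[0,0,0,0,0,0,-1],[0,0,0,0,0,0,-1]],
  ],
)

```text
time_s: 15.9
position: [0.5756, 0.0233, 0.0573]
tool_rot: [[-0.949, -0.187, 0.255], [-0.181, 0.982, 0.05], [-0.26, 0.002, -0.966]]
ft_force: [-1.9, 0.7, 7.5]
grip_width: 0.0137
gripper_force: 59.8
```

>>> send_rows(
  deltas=[
    [[0.023,0,-0.0062,0,0,0,-1],[0.029,0,-0.0077,0,0,0,-1],[0.029,0,-0.0077,0,0,0,-1],[0.029,0,-0.0077,0,0,0,-1],[-0.0105,0,-0.0387,0,0,0,-1],[0,0,0,0.036,0,0.131,-1],[0,0,0,0.036,0,0.131,-1],[0,0,0,0.036,0,0.131,-1],[0,0,0,0,0,0,-1]],
  ],
)

```text
time_s: 17.02
position: [0.4632, 0.0024, 0.0962]
tool_rot: [[-0.944, 0.215, 0.251], [0.208, 0.977, -0.056], [-0.257, -0.001, -0.966]]
ft_force: [-0.0, -0.4, -1.7]
grip_width: 0.0132
gripper_force: 58.8
```

```bash
python3 - <<'E'
from p import *
go([.4697,-.2,.0515],-12.5,15)
E
```

```text
t 17.02 p [0.4632 0.0024 0.0962] w 0.0132 F [-0.  -0.4 -1.7] | turn [-0.001 -0.002  0.001] then shift [-0.0369 -0.1962  0.0502] or shift-first [-0.0367 -0.1962  0.0502] world d [ 0.005  -0.2021 -0.0389]
```

>>> send_rows(
  deltas=[
    [[-0.0094,-0.039,0.0025,0,0,0,-1],[-0.0094,-0.039,0.0025,0,0,0,-1],[-0.0094,-0.039,0.0025,0,0,0,-1],[-0.0094,-0.039,0.0025,0,0,0,-1],[-0.0094,-0.039,0.0025,0,0,0,-1],[0.004,0,0.016,0,0,0,-1],[0.004,0,0.014,0,0,0,-1],[0.002,0,0.008,0,0,0,-1],[0,0,0,0,0,0,-1],[0,0,0,0,0,0,0],[0,0,0,0,0,0,0],[0,0,-0.03,0,0,0,0]],
  ],
)

```text
time_s: 18.52
position: [0.4606, -0.1968, 0.0848]
tool_rot: [[-0.944, 0.217, 0.248], [0.21, 0.976, -0.054], [-0.254, 0.001, -0.967]]
ft_force: [-0.2, -0.3, 0.4]
grip_width: 0.0427
gripper_force: 0.0
```

>>> send_rows(
  deltas=[
    [[0,0,-0.05,0,0,0,0],[0,0,-0.05,0,0,0,0],[0,0,-0.03,0,0,0,0],[0,0,0,0,0,0,0]],
  ],
)

```text
time_s: 19.02
position: [0.4288, -0.1901, 0.2133]
tool_rot: [[-0.943, 0.217, 0.254], [0.209, 0.976, -0.06], [-0.261, -0.003, -0.965]]
ft_force: [0.4, 1.0, -0.9]
grip_width: 0.0425
gripper_force: 0.0
```

```bash
python3 - <<'E'
from p import *
s=telemetry.observe();print(np.round(s["q"],1))
go([.4895,.4137,.20],-1.7,15)
E
```

```text
[ -42.2   10.8   99.9    8.7   56.4 -123.6]
t 19.02 p [ 0.4288 -0.1901  0.2133] w 0.0425 F [ 0.4  1.  -0.9] | turn [-0.052  0.002 -0.182] then shift [-0.0379  0.6054  0.0179] or shift-first [ 0.0722  0.6023 -0.0137] world d [ 0.0592  0.6039 -0.0075]
```

>>> send_rows(
  deltas=[
    [[0,0,0,-0.026,0,-0.091,0],[0,0,0,-0.026,0,-0.091,0],[-0.003,0.05,0.0015,0,0,0,0],[-0.003,0.05,0.0015,0,0,0,0],[-0.003,0.05,0.0015,0,0,0,0],[-0.003,0.05,0.0015,0,0,0,0],[-0.003,0.05,0.0015,0,0,0,0],[-0.003,0.05,0.0015,0,0,0,0],[-0.003,0.05,0.0015,0,0,0,0],[-0.003,0.05,0.0015,0,0,0,0],[-0.003,0.05,0.0015,0,0,0,0],[-0.003,0.05,0.0015,0,0,0,0]],
  ],
)

```text
time_s: 20.52
position: [0.4759, 0.3109, 0.2041]
tool_rot: [[-0.967, 0.029, 0.255], [0.028, 1.0, -0.006], [-0.255, 0.002, -0.967]]
ft_force: [0.3, -0.3, 0.4]
grip_width: 0.0427
gripper_force: 0.0
```

>>> send_rows(
  deltas=[
    [[-0.003,0.05,0.0015,0,0,0,0],[-0.003,0.05,0.0015,0,0,0,0],[0,0,0,0,0,0,0]],
  ],
)

```text
time_s: 20.9
position: [0.4851, 0.4116, 0.2021]
tool_rot: [[-0.967, 0.026, 0.254], [0.025, 1.0, -0.005], [-0.254, 0.002, -0.967]]
ft_force: [0.4, 0.8, -0.6]
grip_width: 0.0424
gripper_force: 0.0
```

```bash
python3 - <<'E'
from m import *
from p import go
s=telemetry.observe();print(np.round(s["q"],1))
shims(cap("wrist"));print();shims(cap("top"))
go([.4895,.4137,.0515],-1.7,15)
E
```

```text
[ 32.7  28.9  73.1  -8.9  66.  -53.1]
px [256. 165.] n 6193 plate h 0.0156 rect [531.8 415.1] [ 47.3 121.9] 88.0 rib [0.49483929 0.41628885] 0.071

px [385. 199.] n 759 plate h 0.0223 rect [ 546.5 -339.1] [117.9  57.2] 13.4 rib [ 0.51158093 -0.34769514] 0.077
px [133. 210.] n 579 plate h 0.0169 rect [530.9 413.1] [ 47.9 117. ] 88.3 rib [0.50048602 0.41018952] 0.076
px [340. 212.] n 498 plate h 0.0112 rect [ 510.7 -207.9] [ 38.3 117. ] 77.8 rib [ 0.47594808 -0.20103081] 0.075
t 21.0 p [0.4853 0.4088 0.2029] w 0.0427 F [-0.3 -0.   0. ] | turn [ 0.001 -0.005  0.001] then shift [0.0353 0.005  0.1413] or shift-first [0.0346 0.0049 0.1414] world d [ 0.0026  0.0049 -0.1456]
```

Shim10 lies flat back at its place. The target here has a plate height of 16 mm and a width of 48 mm, so it is shim16. Grip it.

>>> send_rows(
  deltas=[
    [[0.009,0.002,0.038,0,0,0,0],[0.009,0.002,0.038,0,0,0,0],[0.009,0.001,0.035,0,0,0,0],[0.008,0,0.03,0,0,0,0],[0,0,0,0,0,0,0],[0,0,0,0,0,0,-1],[0,0,0,0,0,0,-1],[0,0,0,0,0,0,-1],[0,0,0,0,0,0,-1],[0,0,0,0,0,0,-1]],
  ],
)

```text
time_s: 22.25
position: [0.4891, 0.4144, 0.0614]
tool_rot: [[-0.965, 0.03, 0.26], [0.03, 1.0, -0.004], [-0.26, 0.004, -0.966]]
ft_force: [0.2, -1.0, 8.0]
grip_width: 0.0133
gripper_force: 59.9
```

>>> send_rows(
  deltas=[
    [[-0.009,0,-0.034,0,0,0,-1],[-0.012,0,-0.045,0,0,0,-1],[0,0,0,0,0,0,-1]],
  ],
)

```text
time_s: 22.62
position: [0.4894, 0.4147, 0.1455]
tool_rot: [[-0.964, 0.03, 0.263], [0.03, 1.0, -0.001], [-0.263, 0.007, -0.965]]
ft_force: [-0.2, -0.3, -1.9]
grip_width: 0.0133
gripper_force: 58.7
```

```bash
python3 - <<'E'
from p import *
go([*base(-.11-.198,.122),.134],YB,15)
E
```

```text
t 22.62 p [0.4894 0.4147 0.1455] w 0.0133 F [-0.2 -0.3 -1.9] | turn [-0.05   0.005 -0.212] then shift [ 0.0984 -0.4041 -0.0205] or shift-first [ 1.130e-02 -4.163e-01 -2.000e-04] world d [-0.0232 -0.4158 -0.0057]
```

>>> send_rows(
  deltas=[
    [[0.001,-0.046,0,0,0,0,-1],[0.001,-0.046,0,0,0,0,-1],[0.001,-0.046,0,0,0,0,-1],[0.001,-0.046,0,0,0,0,-1],[0.001,-0.046,0,0,0,0,-1],[0.001,-0.046,0,0,0,0,-1],[0.001,-0.046,0,0,0,0,-1],[0.002,-0.046,0,0,0,0,-1],[0.002,-0.046,0,0,0,0,-1],[0,0,0,-0.025,0.002,-0.106,-1],[0,0,0,-0.025,0.002,-0.106,-1],[0,0,0,0,0,0,-1]],
  ],
)

```text
time_s: 24.12
position: [0.4649, 0.0001, 0.1368]
tool_rot: [[-0.951, -0.185, 0.248], [-0.18, 0.983, 0.044], [-0.252, -0.002, -0.968]]
ft_force: [-0.3, 0.8, -1.3]
grip_width: 0.0131
gripper_force: 59.1
```

```bash
python3 - <<'E'
from p import *
R=rot(YB,15);t=np.array([*base(-.11-.198,.122),.0620]); go(t-0*R[:,2]+[0,0,0],YB,15,off=0)
E
```

```text
t 24.12 p [4.649e-01 1.000e-04 1.368e-01] w 0.0131 F [-0.3  0.8 -1.3] | turn [-0.003 -0.007 -0.001] then shift [ 0.0169 -0.0014  0.0729] or shift-first [ 0.0164 -0.0012  0.0731] world d [ 0.0027 -0.0009 -0.0748]
```

>>> send_rows(
  deltas=[
    [[0.006,-0.001,0.024,0,-0.008,0,-1],[0.006,0,0.024,0,0,0,-1],[0.004,0,0.015,0,0,0,-1],[0.002,0,0.009,0,0,0,-1],[0,0,0,0,0,0,-1],[0,0,0,0,0,0,-1]],
  ],
)

```text
time_s: 24.88
position: [0.467, -0.0006, 0.0636]
tool_rot: [[-0.948, -0.186, 0.257], [-0.181, 0.982, 0.046], [-0.261, -0.003, -0.965]]
ft_force: [-0.4, -0.4, -1.1]
grip_width: 0.0133
gripper_force: 59.2
```

```bash
python3 - <<'E'
from m import *
from p import *
b=cap("scene");shims(b)
im,z,K,M=b;W=cloud(z,K,M);mm=wood(im,W);n,l,st,c=cv2.connectedComponentsWithStats(mm)
for i in range(1,n):
    Q=W[l==i];Q=Q[Q[:,2]<.03]
    if len(Q)>80 and abs(np.median(Q[:,1]))<.1:
        print(np.linalg.lstsq(np.c_[Q[:,:2]-[.51,.01],np.ones(len(Q))],Q[:,2],rcond=None)[0])
go([*base(-.11-.095+.018-.008,.122),.0560],YB,15)
E
```

```text
px [227. 202.] n 630 plate h 0.0193 rect [512.4   6.4] [119.8  50.1] 11.5 rib [4.82969595e-01 3.22726961e-04] 0.085
px [186. 265.] n 642 plate h 0.0112 rect [ 514.4 -208.2] [ 37.7 117.5] 78.1 rib [ 0.48398328 -0.20312586] 0.074
px [168. 316.] n 1155 plate h 0.023 rect [ 550.2 -340.3] [119.7  56.2] 13.7 rib [ 0.51824791 -0.34885019] 0.075
[-0.01368688  0.02497142  0.01945845]
t 24.93 p [ 0.467  -0.0006  0.0637] w 0.0132 F [ 0.5 -0.2 -0.8] | turn [-0.003  0.003  0.001] then shift [-0.1078 -0.0003  0.0308] or shift-first [-0.1077 -0.0003  0.0311] world d [ 0.1102  0.0206 -0.0019]
```

>>> send_rows(
  deltas=[
    [[0.0005,0,0.0018,0,0,0,-1],[-0.018,0,0.0048,0,0,0,-1],[-0.018,0,0.0048,0,0,0,-1],[-0.018,0,0.0048,0,0,0,-1],[0,0,0,0,0,0,-1]],
  ],
)

```text
time_s: 25.55
position: [0.5223, 0.0099, 0.0615]
tool_rot: [[-0.948, -0.187, 0.257], [-0.182, 0.982, 0.046], [-0.261, -0.003, -0.965]]
ft_force: [-1.0, -0.1, -1.3]
grip_width: 0.0129
gripper_force: 59.2
```

>>> send_rows(
  deltas=[
    [[-0.018,0,0.0048,0,0,0,-1],[0,0,0,0,0,0,-1]],
  ],
)

```text
time_s: 25.8
position: [0.5399, 0.0133, 0.0615]
tool_rot: [[-0.948, -0.187, 0.257], [-0.181, 0.982, 0.046], [-0.261, -0.003, -0.965]]
ft_force: [-0.8, 0.3, -1.5]
grip_width: 0.0131
gripper_force: 59.1
```

>>> send_rows(
  deltas=[
    [[-0.018,0,0.0048,0,0,0,-1],[-0.018,0,0.0048,0,0,0,-1],[0,0,0,0,0,0,-1],[0,0,0,0,0,0,-1]],
  ],
)

```text
time_s: 26.3
position: [0.5754, 0.0202, 0.0614]
tool_rot: [[-0.949, -0.187, 0.256], [-0.181, 0.982, 0.046], [-0.26, -0.003, -0.966]]
ft_force: [0.2, 0.2, -0.8]
grip_width: 0.0134
gripper_force: 59.2
```

```bash
python3 - <<'E'
from m import *
from p import *
go([*base(-.11-.095+.018-.008,.122),.0560],YB,15)
b=cap("scene");shims(b)
W=cloud(b[1],b[2],b[3])
m=(np.abs(W[...,2]-.13)<.012)&(W[...,0]>.4)&(W[...,0]<1.1)&(np.abs(W[...,1])<.35)
m=cv2.morphologyEx(m.astype(np.uint8),cv2.MORPH_OPEN,np.ones((3,3)));n,l,st,c=cv2.connectedComponentsWithStats(m);i=1+st[1:,4].argmax()
print(cv2.boxPoints(cv2.minAreaRect(W[l==i][:,:2].astype(np.float32)*1000)))
save("s4.png",cv2.resize(b[0][150:270,200:330],None,fx=4,fy=4,interpolation=cv2.INTER_CUBIC))
E
```

```text
t 26.3 p [0.5754 0.0202 0.0614] w 0.0134 F [ 0.2  0.2 -0.8] | turn [-0.002  0.001  0.001] then shift [-0.0017 -0.0005  0.0001] or shift-first [-0.0017 -0.0005  0.0001] world d [ 0.0017 -0.0002  0.0004]
px [251. 208.] n 190 plate h 0.0172 rect [583.6   8. ] [38.7 29.8] 15.8 rib [0.59183884 0.02121892] 0.088
px [186. 265.] n 643 plate h 0.0111 rect [ 514.3 -208.2] [ 37.4 117.4] 77.7 rib [ 0.48316556 -0.20295186] 0.075
px [168. 316.] n 1158 plate h 0.0232 rect [ 549.8 -340.4] [120.6  56.2] 13.7 rib [ 0.51814541 -0.34899322] 0.075
[[ 610.32556    64.911705]
 [ 669.478    -251.02814 ]
 [ 979.05457  -193.06702 ]
 [ 919.9021    122.87283 ]]
```

View pics/s4.png

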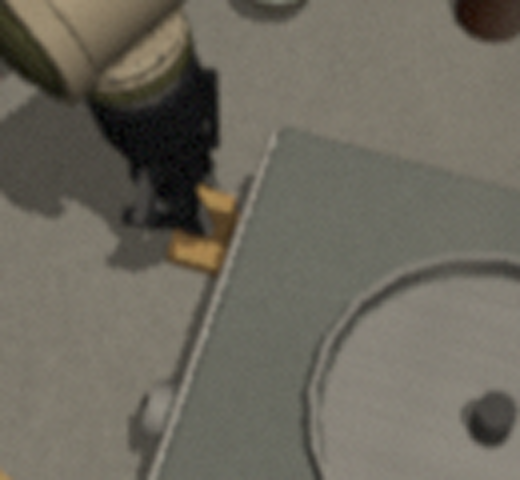

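Shim16 slid in without any resistance. The crop shows its grip at (218,210) just in front of the base's edge. Push 4 mm more, release and press.

>>> send_rows(
  deltas=[
    [[-0.004,0,0.001,0,0,0,-1],[0.0001,0,0.0005,0,0,0,-1],[0,0,0,0,0,0,-1]],
  ],
)

```text
time_s: 26.72
position: [0.5807, 0.021, 0.0614]
tool_rot: [[-0.948, -0.187, 0.257], [-0.181, 0.982, 0.046], [-0.261, -0.003, -0.965]]
ft_force: [0.1, -0.9, 2.3]
grip_width: 0.0133
gripper_force: 59.6
```

>>> send_rows(
  deltas=[
    [[0,0,0,0,0,0,0],[0,0,0,0,0,0,0],[0,0,-0.03,0,0,0,0],[0,0,-0.05,0,0,0,0],[0,0,-0.05,0,0,0,-1],[0,0,0,0,0.13,0,-1],[0,0,0,0,0.13,0,-1],[0,0,0,0,0,0,-1]],
  ],
)

```text
time_s: 27.72
position: [0.5481, 0.0153, 0.1862]
tool_rot: [[-0.982, -0.188, 0.005], [-0.188, 0.982, -0.002], [-0.005, -0.003, -1.0]]
ft_force: [-0.1, 0.1, 0.4]
grip_width: 0.0001
gripper_force: 0.0
```

```bash
python3 - <<'E'
from m import *
from p import *
shims(cap("top"))
go([*base(-.110,.122),.150],YB,0)
E
```

```text
px [385. 199.] n 764 plate h 0.0225 rect [ 546.5 -339.1] [118.4  57.9] 12.9 rib [ 0.51144336 -0.34785665] 0.074
px [340. 212.] n 494 plate h 0.0108 rect [ 511.2 -207.8] [ 37.9 117.9] 77.6 rib [ 0.47638758 -0.20113025] 0.075
t 27.77 p [0.5475 0.0153 0.1861] w 0.0002 F [0.1 0.7 0.5] | turn [-0.002  0.005  0.001] then shift [-0.1166 -0.0009  0.0301] or shift-first [-0.1164 -0.001   0.0307] world d [ 0.1147  0.0208 -0.0301]
```

>>> send_rows(
  deltas=[
    [[-0.039,0,0,0,0,0,-1],[-0.039,0,0,0,0,0,-1],[-0.039,0,0,0,0,0,-1],[0,0,0.018,0,0,0,-1],[0,0,0.009,0,0,0,-1],[0,0,0.004,0,0,0,-1],[0,0,0.003,0,0,0,-1],[0,0,0,0,0,0,-1]],
  ],
)

```text
time_s: 28.78
position: [0.6623, 0.0367, 0.1536]
tool_rot: [[-0.982, -0.187, 0.005], [-0.187, 0.982, -0.002], [-0.004, -0.003, -1.0]]
ft_force: [-1.6, -0.8, 2.1]
grip_width: 0.0001
gripper_force: 0.9
```

>>> send_rows(
  deltas=[
    [[0,0,0.0015,0,0,0,-1],[0,0,0,0,0,0,-1]],
  ],
)

```text
time_s: 29.02
position: [0.6623, 0.037, 0.1518]
tool_rot: [[-0.982, -0.187, 0.004], [-0.187, 0.982, -0.002], [-0.004, -0.003, -1.0]]
ft_force: [-2.0, 0.5, 2.8]
grip_width: 0.0
gripper_force: 1.7
```

>>> send_rows(
  deltas=[
    [[0,0,0.0015,0,0,0,-1],[0,0,0,0,0,0,-1],[0,0,0,0,0,0,-1]],
  ],
)

```text
time_s: 29.4
position: [0.6624, 0.0371, 0.1503]
tool_rot: [[-0.982, -0.187, 0.004], [-0.187, 0.982, -0.002], [-0.004, -0.003, -1.0]]
ft_force: [-2.2, 2.5, 3.8]
grip_width: -0.0003
gripper_force: 2.7
```

>>> send_rows(
  deltas=[
    [[0,0,0.0015,0,0,0,-1],[0,0,0,0,0,0,-1],[0,0,0,0,0,0,-1]],
  ],
)

```text
time_s: 29.78
position: [0.6623, 0.0371, 0.1501]
tool_rot: [[-0.982, -0.187, 0.005], [-0.187, 0.982, -0.002], [-0.005, -0.003, -1.0]]
ft_force: [-7.1, 2.4, 13.4]
grip_width: 0.0
gripper_force: 6.6
```

>>> send_rows(
  deltas=[
    [[0,0,0.0015,0,0,0,-1],[0,0,0,0,0,0,-1],[0,0,0,0,0,0,-1],[0,0,0,0,0,0,-1],[0,0,0,0,0,0,-1]],
  ],
)

```text
time_s: 30.4
position: [0.6623, 0.0371, 0.15]
tool_rot: [[-0.982, -0.187, 0.006], [-0.187, 0.982, -0.002], [-0.006, -0.004, -1.0]]
ft_force: [-9.7, 3.4, 20.8]
grip_width: -0.0
gripper_force: 10.6
```

It stops firm after about 4.5 mm (20 N), so the gap is about 20.3 mm and shim22 cannot fit. Retreat and check.

>>> send_rows(
  deltas=[
    [[0,0,-0.02,0,0,0,-1],[0,0,-0.05,0,0,0,-1],[0,0,-0.05,0,0,0,-1],[0.05,0.03,0,0,0,0,-1],[0.05,0.03,0,0,0,0,-1],[0.05,0.03,0,0,0,0,-1],[0.04,0.05,0,0,0,0,-1],[0.02,0.05,0,0,0,0,-1],[0,0,0,0,0,0,-1],[0,0,0,0,0,0,-1]],
  ],
)

```text
time_s: 31.65
position: [0.4218, 0.1833, 0.2657]
tool_rot: [[-0.982, -0.187, 0.005], [-0.187, 0.982, -0.003], [-0.004, -0.003, -1.0]]
ft_force: [0.3, 0.6, 0.0]
grip_width: 0.0003
gripper_force: 0.0
```

```bash
python3 - <<'E'
from m import *
from p import *
a=cap("top");shims(a);b=cap("scene");print();shims(b)
W=cloud(a[1],a[2],a[3])
for x,y in ((295,331),(242,236),(652,229)):
    u,v=int(x*.64),int(y*.64);print(np.nanmedian(W[v-2:v+3,u-2:u+3].reshape(-1,3),0))
save("fin.png",np.hstack([cv2.resize(a[0][100:250,130:380],(400,240)),cv2.resize(b[0][130:280,150:400],(400,240))]))
E
```

```text
px [262. 187.] n 275 plate h 0.0171 rect [591.4  22.7] [55. 46.] 11.4 rib [0.58795218 0.02218521] 0.079
px [385. 199.] n 762 plate h 0.0225 rect [ 546.2 -339.3] [119.   57.7] 12.9 rib [ 0.51130377 -0.34788571] 0.075
px [340. 212.] n 495 plate h 0.0108 rect [ 511.2 -207.8] [ 37.9 117.9] 77.6 rib [ 0.47638481 -0.20112258] 0.077

px [251. 207.] n 223 plate h 0.0169 rect [585.6  13.7] [33.9 36.1] 8.4 rib [0.59163727 0.0201366 ] 0.075
px [186. 265.] n 647 plate h 0.0112 rect [ 514.4 -208.3] [ 38.1 117.6] 78.3 rib [ 0.48358763 -0.20311911] 0.075
px [168. 316.] n 1159 plate h 0.023 rect [ 549.8 -340.4] [120.6  56.3] 13.8 rib [ 0.51831912 -0.34891881] 0.076
[0.52837137 0.24761864 0.00529073]
[0.67712016 0.30720787 0.17058523]
[ 0.6642482  -0.38552507  0.19046879]
```

View pics/fin.png

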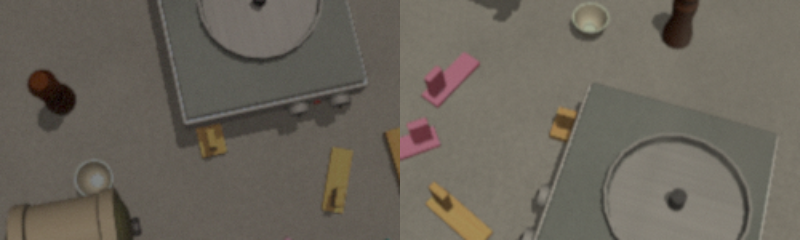

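The final view shows shim16 square under the left front corner, with its plate's tail at (212,143) of the left half and the grip close to the face. By measurement its nose is about 20 mm past the foot's middle. The other shims and the bystanders are in place. Handing in.

```bash
python3 -c "
from rig import env
print(env.close_job())"
```

```text
the job is handed in; nothing more can be done
None
```

The 16 mm shim is under the hanging foot, square with its grip 2–5 mm from the front of the base, and the job is handed in (no verdict was returned); under a 20 N press the corner gave about 4.5 mm. I tried the 10 mm shim first and put it back; I never tried the 22 mm one, because the press measurements put the gap at about 20 mm. The bowl, mill and bottle did not move.

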